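# Find the deeper bore with a depth gauge

## Task

Use the depth gauge to find the deeper of the two bores in the wooden block: first stand it flat on the block over the bore nearer the notched end and gently push its rod down until it bottoms, then measure the other bore the same way. Leave the gauge standing flat on the block over the deeper bore with its rod resting on the bottom of it, let go, and leave the other things on the table where they are.

Things in the scene. Friction and masses are not known exactly. Their poses are not given: they have to be found in the camera images.
- block: Pale wooden block fixed to the table, low cleats (18 mm high) on its long sides. Origin under the middle of its 170 x 90 mm part, on the table; z up, top face at 60 mm. +x runs to the notched end: two 22 mm horns reach x +107 mm, a 30 mm wide notch between them. Two upright blind bores, 18 mm wide, at x +42 and -42 mm. Depths unknown, 20 to 50 mm, at least 10 mm apart; either may be deeper.
- bore_notch (a point): Centre of the mouth of the bore nearer the notched end, on the block's top face (60 mm above the table).
- bore_plain (a point): Centre of the mouth of the other bore, nearer the plain end, on the block's top face.
- gauge: Bridge of the depth gauge: a loose aluminium bar 90 x 30 x 18 mm (x along it, z up), about 0.3 kg, with an 18 mm thick guide tube on its middle, up to 38 mm above its underside. Origin: middle of its underside. Stands on the table at the start. Over a bore it rests on the block's top face, at any heading.
- knob (a point): Middle of the round steel knob (24 mm diameter, 26 mm tall, axis upright) on top of the gauge's rod, 109 mm above the bridge's underside with the rod fully up. The whole gauge is picked up by it: the bridge then hangs at its stop (rod fully up), not turning. With the bridge set down, pushing the knob down slides the rod through it; lifting the knob first draws the rod up again.
- rod (a joint): Travel of the gauge's rod through the bridge in m: 0 fully up (as at the start), larger as it is pushed down, at most 0.056. With the bridge flat on a face, the tip is travel minus 1 mm below that face. The rod stays where it is left; it takes about 1.3 N to slide.
- rod_tip: Lowest 20 mm of the gauge's steel rod (8 mm diameter), which moves with it and feels the bottom. Its origin is on the rod's axis, 1 mm below the end of the rod. A push of about 5 to 20 N is plenty; more than 45 N spoils it.
- tip (a point): Centre of the rod's lower end. With the rod fully up it is 1 mm above the bridge's underside, on its middle.
- glue_jar: White jar, 56 mm diameter, 50 mm tall, origin under its middle. Bystander.
- phone: Black phone lying flat, 75 x 150 x 9 mm, origin under its middle. Bystander.
- mallet: Wooden hammer lying down along its x. Bystander.
- dye_bottle: Amber bottle, 40 mm diameter, 100 mm tall, origin under its middle. Bystander.
- buckle_ring: Brass ring, 44 mm outside, 8 mm thick, lying flat. Bystander.
- awl: Wooden-handled awl lying down along its x. Bystander.
- offcut: Wood offcut 70 x 45 x 30 mm, origin under its middle. Bystander.
Mind the look-alikes: they are no part of the job. What is meant by the gauge is not yellow, and is the smaller of those in its own colour.

How it is judged (in metres and radians):
On the way, in this order (a step that is already met when the one before it is completed fails the run):
1. gauge flat on the block over the bore nearer the notched end, rod pushed down onto the bore's bottom (horizontal distance between tip and bore_notch below 0.007 m and z of tip in the frame of block below 0.044 m and z of gauge in the frame of block between 0.057 and 0.0635 m and angle between gauge's own z axis and vertical below 0.06 rad and contact force between rod_tip and anything else above 0.2 N), for 0.1 s.
2. the same at the other bore (horizontal distance between tip and bore_plain below 0.007 m and z of tip in the frame of block below 0.044 m and z of gauge in the frame of block between 0.057 and 0.0635 m and angle between gauge's own z axis and vertical below 0.06 rad and contact force between rod_tip and anything else above 0.2 N), for 0.1 s.
At the end, for the whole second after the job is handed in: The gauge stands at rest, flat on the block's top (underside within 3 mm of it, tilt under 3.4 degrees), the rod's tip within 7 mm of the deeper bore's axis and down at its bottom within about 3 mm (rod travel over 44.5 mm; on the bottom it reads 46 to 48 mm, in the shallower bore at most 33 mm) (((horizontal distance between tip and bore_notch below 0.007 m and z of tip in the frame of block below 0.044 m) or (horizontal distance between tip and bore_plain below 0.007 m and z of tip in the frame of block below 0.044 m)) and value of joint rod above 0.0445 m and linear speed of gauge below 0.02 m/s and z of gauge in the frame of block between 0.057 and 0.0635 m and angle between gauge's own z axis and vertical below 0.06 rad); the robot touches nothing.
It fails at once if the gauge's tip is pressed with more than 45 N (contact force between rod_tip and anything else above 45 N).
It fails at once if a bystander is moved by more than 40 mm (distance of any of glue_jar, phone, mallet, dye_bottle, buckle_ring, awl, offcut from where it was at the start of the episode above 0.04 m).
It also fails if it takes over 54 s, if anything falls off the work surface, if the arm or the gripper's body presses on something with over 40 N, if the wrist force passes 120 N, or if a joint passes its speed limit or range.

## Robot

A 7-joint arm with a two-finger parallel gripper is mounted at the origin on the work surface. World frame = base frame: x ahead of the robot, y to its left, z up, the work surface at z = 0. Lengths are in mm, angles in rad, forces in N, time in s.
With the tool pointing down it reaches from about 425 to 800 mm from the base axis. Payload 8.3 kg.
Tool frame: the origin (TCP) lies on the front face of the gripper's body, between the roots of the fingers; the fingertips stand 73 mm ahead of it and the grasp point (between the pads) lies 54 mm ahead of it; z points along the fingers, y is the line along which they close (so a half turn about z gives the same grasp; the last joint's range is limited). The gripper opens to 85 mm and grips with 20 to 120 N. Pads are 22 mm wide; open, the fingers measure 114 mm over their backs; the gripper's body (76 mm by 85 mm) begins 54 mm behind the grasp point. The pads swing forward as they close: fully open they stand 13 mm farther back than shut.
Start: joints at [-1.28, 0.383, 0.016, 1.37, -0.006, 1.388, -0.046], TCP at [216.494, 586.292, 303.879] pointing down, gripper open.
Joint ranges: [-2.95, 2.95], [-0.25, 2.06], [-1.52, 1.56], [0.18, 2.33], [-1.44, 4.58], [0.02, 2.06], [-3.01, 3.01]. Speed limits (rad/s): [2.39, 2.39, 3.01, 3.01, 3.14, 3.14, 3.14].

## Interface

Orientations are given as a unit quaternion [x, y, z, w].
In Python, from cell import robot gives the robot as it stands.
- The arm moves only by the tool send_rows, never from a script. Its argument "increments" is a list of rows, each an object of numbers: "fingers": the gripper command: -1 is fully open, 1 is shut, values between are in proportion; "tx", "ty", "tz": the shift along the tool's x, y, z in cm; "twist": the turn about the tool's z in rad. A call has 1 to 10 rows; each row shifts and turns the commanded pose from where the row before left it, along the tool's axes as they then stand; what a row does not reach is not made up. A row lasts 1/8 s, in which the tool goes at most 62.5 mm and 10.7 degrees, less where a joint would pass 70% of its speed; a pose out of reach is approached as far as the arm can. A call with a gripper value outside its range is refused whole. The fingers move at their own pace and stop on an object; the grip force is fixed at half the most. Time passes only in rows, so rows that do not move let the fingers close. It gives the time, the measured TCP pose, the force, the opening and the grip force at its end, in the units of the state.
- robot.observe(): the state, without advancing time (a new reading comes with each control period).
- robot.snapshot(name): name is "side" or "top"; returns (picture, depth): 384x512x3 uint8, blue, green, red; 384x512 float32, mm along the optical axis (not along the pixel's ray), 0 where there is no reading.
- robot.camera_model(name): a dict with "mtx" (3x3 intrinsics, pixels), "extrinsics" (4x4, takes a point from camera to world coordinates). Camera axes: x right, y down, z forward; pixel columns grow to the right and rows downward; lengths in mm; the calibration is good to about 2 mm. A picture is of the moment at which its call begins. camera_model takes no time and is no camera call.
- robot.job_done(): hands the job in; it is judged then, once.
The state is a dict: "t": time; "joints": joint angles; "qd": joint speeds; "effort": joint torques, N m; "eef_pos": TCP position; "tool_rot": TCP orientation; "wrist_force": force on the tool from outside, world axes, zero at the start; "wrist_torque": the same for the moment, N m; "gripper_width": finger opening in mm; "finger_force": force on a finger pad.
Only numpy, scipy, OpenCV 4.12 (cv2) and the standard library are available. Lean on these libraries where they do the work, as an engineer would, in place of code of your own. Each camera call takes 0.05 s, during which the arm holds its last target. There are 200 camera calls.

## Working session

There is one attempt and no reset: what is moved stays moved. The work goes in short steps, Python scripts to look and compute and a tool call to move; the robot and the scene stay as the last step left them, time stands still between calls to the robot, and variables do not carry over. Pictures are saved under pics/ and viewed, at most 10 in all, crops included, and the job is handed in when it is done.

Besides the shell and the picture viewer there is one more tool, called after "Emit:" as a command line: name --argument value ..., lists and objects as JSON in quotes. send_rows: Moves the arm, as the interface text tells. Its arguments: {"type":"object","properties":{"increments":{"type":"array"}},"required":["increments"]}

```bash
mkdir -p pics; ls
cat > h.py <<'E'
from cell import robot
import numpy as np, cv2
def snap(name):
    im,d=robot.snapshot(name); m=robot.camera_model(name)
    K=np.array(m["mtx"]);T=np.array(m["extrinsics"])
    v,u=np.mgrid[:384,:512]
    P=np.stack([(u-K[0,2])/K[0,0]*d,(v-K[1,2])/K[1,1]*d,d,np.ones_like(d)],-1)@T.T
    P=P[...,:3]; P[d==0]=np.nan
    return im,d,P
E
python3 - <<'E'
from h import *
for n in("top","side"):
    im,d,P=snap(n); np.savez(f"{n}0.npz",im=im,P=P); cv2.imwrite(f"pics/{n}0.png",cv2.resize(im,(800,600)))
    T=np.array(robot.camera_model(n)["extrinsics"]);print(n,T.round(2).tolist())
s=robot.observe();print(s)
E
```

```text
pics
top [[0.01, -0.98, 0.19, 344.93], [-1.0, -0.01, -0.01, -25.24], [0.01, -0.19, -0.98, 1202.88], [0.0, 0.0, 0.0, 1.0]]
side [[0.76, 0.34, -0.55, 1469.62], [0.64, -0.43, 0.63, -1057.88], [-0.02, -0.83, -0.55, 999.19], [0.0, 0.0, 0.0, 1.0]]
{'t': 0.1, 'joints': array([-1.27989697,  0.38417845,  0.01637385,  1.3710651 , -0.00630489,
        1.38821579, -0.04648226]), 'qd': array([ 0.00115691, -0.0025247 , -0.00047973, -0.00289522,  0.00017639,
       -0.00054003, -0.00203464]), 'effort': array([ 3.32709191e-03, -6.29135156e+01,  8.47319383e-01, -3.72762465e+01,
        1.67878642e-02,  1.04009936e-02, -3.26263194e-05]), 'eef_pos': array([216.3852599 , 585.98888468, 302.95629237]), 'tool_rot': array([ 1.75938414e-01,  9.84400756e-01, -8.96597884e-04, -1.48504179e-04]), 'wrist_force': array([-0.12783316, -0.20551698,  0.21556785]), 'wrist_torque': array([ 0.04490652, -0.04992006, -0.05173765]), 'finger_force': 0.0, 'gripper_width': 85.5650968853687}
```

View pics/top0.png

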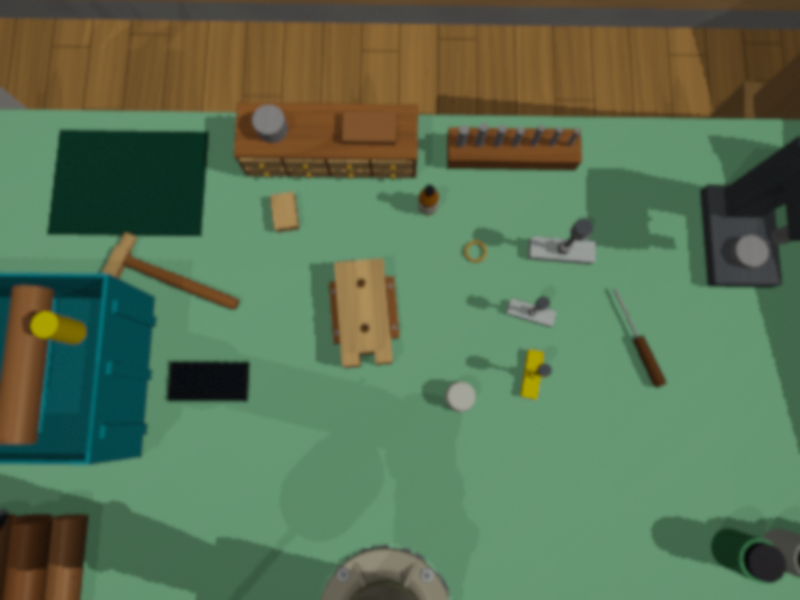

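View pics/side0.png

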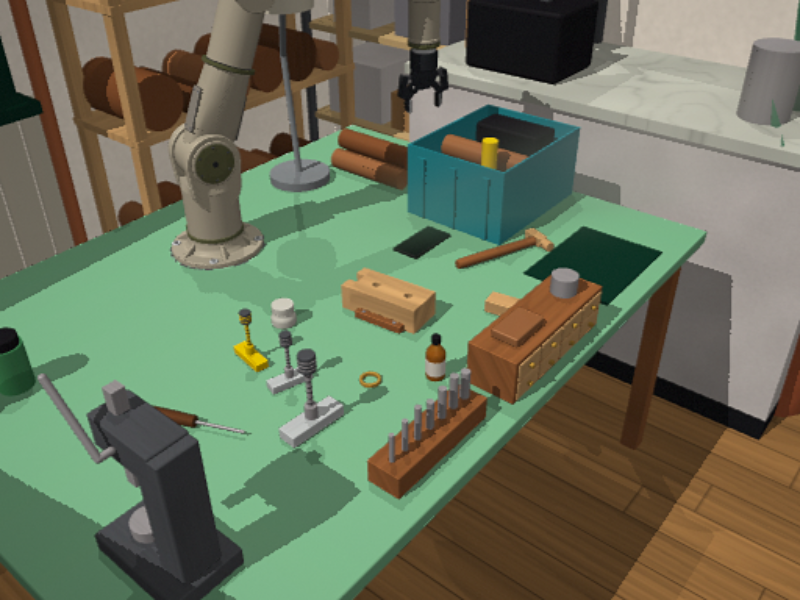

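The top view shows the small silver gauge at about (531,312) px with its knob at (541,303). The block has bores at about (361,283) and (364,328), with its notch towards the robot at (366,358). A larger silver gauge at (562,248) and a yellow one at (533,373) are look-alikes.

Run:
```python
import numpy as np,cv2
from scipy import ndimage as N
s=800/512
for n in("top","side"):
    z=np.load(n+"0.npz");P=z["P"];im=z["im"]
    def box(x0,x1,y0,y1,lo,hi):
        m=np.zeros(P.shape[:2],bool);m[int(y0/s):int(y1/s),int(x0/s):int(x1/s)]=1
        return P[m&(P[...,2]>lo)&(P[...,2]<hi)]
    b=(320,410,250,375) if n=="top" else (335,440,265,335)
    q=box(*b,52,68); r=cv2.minAreaRect(q[:,:2].astype(np.float32)); print(n,"block",len(q),np.median(q[:,2]),r,cv2.boxPoints(r).round(1).tolist())
    g=(500,562,292,330) if n=="top" else (262,304,325,395)
    q=box(*g,12,24); r=cv2.minAreaRect(q[:,:2].astype(np.float32)); print("bridge",len(q),r,q.mean(0))
    q=box(*g,85,135); print("knob",len(q),q.mean(0),q.min(0),q.max(0))
    if n=="top":
        q=box(*g,116,128);print(q.round(1))
        g=cv2.cvtColor(im,cv2.COLOR_BGR2GRAY)
        for (u,v) in((361,283),(364,328)):
            u,v=int(u/s),int(v/s);print(g[v-6:v+7,u-6:u+7]);
            print(P[v,u])
    print("table",np.nanmedian(box(250,330,300,330,-20,20)[:,2]))
K=0
```

```text
top block 1967 59.23487256299177 ((535.3138427734375, 46.707916259765625), (192.94419860839844, 90.00056457519531), 6.047723293304443) [[434.6000061035156, 81.30000305175781], [444.1000061035156, -8.199999809265137], [636.0, 12.100000381469727], [626.5, 101.5999984741211]]
bridge 257 ((543.6732177734375, -269.65203857421875), (88.92664337158203, 30.3134708404541), 73.56928253173828) [ 542.18487975 -268.71438923   17.04448939]
knob 77 [ 541.83107098 -267.81781073  117.78116346] [ 530.9924812  -279.94411923   96.48739769] [ 554.85624234 -257.82938099  128.60248836]
[[ 553.4 -265.8  121.1]
 [ 554.3 -269.6  116.6]
 [ 554.  -274.7  118. ]
 [ 550.6 -263.   121.1]
 [ 550.2 -265.3  123.2]
 [ 550.1 -267.8  123.9]
 [ 549.6 -269.9  126.8]
 [ 550.5 -273.6  122.3]
 [ 551.4 -277.5  117.4]
 [ 547.5 -259.9  122.5]
 [ 547.3 -262.4  123.6]
 [ 547.3 -265.1  123.8]
 [ 547.5 -268.   123. ]
 [ 547.9 -271.1  121.1]
 [ 548.1 -276.7  120.3]
 [ 548.2 -279.5  120.1]
 [ 545.5 -258.   118.3]
 [ 544.5 -259.6  123.8]
 [ 544.9 -262.7  122. ]
 [ 545.  -265.5  121.4]
 [ 544.6 -267.6  124.1]
 [ 545.4 -271.3  119.9]
 [
[... 2310 characters left out ...]
140 142 143 143 142 140]]
[512.26976923  48.42375994  20.47987368]
table -0.6913448723023521
side block 857 58.608673587273984 ((534.9927978515625, 44.146949768066406), (196.4701690673828, 99.30883026123047), 5.730715751647949) [[432.29998779296875, 83.69999694824219], [442.20001220703125, -15.100000381469727], [637.7000122070312, 4.5], [627.7999877929688, 103.4000015258789]]
bridge 164 ((504.5916748046875, -270.54010009765625), (70.3803482055664, 114.12051391601562), 72.9108657836914) [ 534.1213553  -284.31005614   16.72450121]
knob 86 [ 546.96053494 -273.70720729  111.81516118] [ 532.61401085 -284.01846703   86.7398532 ] [ 556.54602749 -260.09623543  125.23873394]
table -0.7185865926042538
```

Run:
```python
from h import *
s=800/512
z=np.load("top0.npz");P=z["P"];g=cv2.cvtColor(z["im"],cv2.COLOR_BGR2GRAY).astype(float)
m=robot.camera_model("top");K=np.array(m["mtx"]);T=np.array(m["extrinsics"])
for (u,v) in((361,283),(364,328)):
    u,v=int(u/s),int(v/s);a=np.clip(125-g[v-6:v+7,u-6:u+7],0,None)
    yy,xx=np.mgrid[v-6:v+7,u-6:u+7];c=[(a*xx).sum()/a.sum(),(a*yy).sum()/a.sum(),1]
    r=T[:3,:3]@np.linalg.solve(K,c);o=T[:3,3]
    for h in(60,50):print(c,h,o+r*(h-o[2])/r[2])
for nm,b in dict(big=(565,597,215,245),yel=(520,556,345,402),jar=(440,480,375,415),me=(525,556,290,318)).items():
    x0,x1,y0,y1=[int(k/s) for k in b];q=P[y0:y1,x0:x1].reshape(-1,3);q=q[q[:,2]>30];h=np.nanpercentile(q[:,2],98);t=q[q[:,2]>h-12]
    print(nm,h,t.mean(0))
```

```text
[np.float64(230.3967264224474), np.float64(180.7568199532346), 1] 60 [588.44289668  52.39774383  60.        ]
[np.float64(230.3967264224474), np.float64(180.7568199532346), 1] 50 [590.57359198  53.07709935  50.        ]
[np.float64(232.89630166787526), np.float64(209.57577955039883), 1] 60 [505.05814232  43.3866372   60.        ]
[np.float64(232.89630166787526), np.float64(209.57577955039883), 1] 50 [506.45923785  43.98714736  50.        ]
big 171.98468432670762 [ 664.92992109 -330.92959718  168.0807906 ]
yel 124.25597334521721 [ 426.75744771 -267.88325789  120.37198608]
jar 53.41406377975341 [ 383.91281151 -133.04921404   49.00987284]
me 124.81159120307962 [ 542.79778041 -268.6820796   120.37923673]
```

Emit:
send_rows --increments '[{"tx": -4.5,"ty": -2.1,"fingers": -1},{"tx": -4.5,"ty": -2.1},{"tx": -4.5,"ty": -2.1},{"tx": -4.5,"ty": -2.1},{"tx": -4.5,"ty": -2.1},{"tx": -4.5,"ty": -2.1},{"tx": -4.5,"ty": -2.1},{"tx": -4.5,"ty": -2.1},{},{}]'

```text
$.increments[0]: bad value
```

Emit:
send_rows --increments '[{"tx": -2.3,"ty": -5.1},{"tx": -2.3,"ty": -5.1},{"tx": -2.3,"ty": -5.1},{"tx": -2.3,"ty": -5.1},{"tx": -2.3,"ty": -5.1},{"tx": -2.3,"ty": -5.1},{"tx": -2.3,"ty": -5.1},{"tx": -2.3,"ty": -5.1},{"tx": -2.3,"ty": -5.1},{}]'

```text
$.increments[0]: bad value
```

```bash
cat >> h.py <<'E'
from scipy.spatial.transform import Rotation as R
def go(x,y,z):
    s=robot.observe();r=R.from_quat(s["tool_rot"])
    print("t",s["t"],"pos",s["eef_pos"].round(1),"tool d cm",(r.inv().apply(np.array([x,y,z])-s["eef_pos"])/10).round(2),"axes",r.as_matrix().round(3).tolist(),"F",s["wrist_force"].round(1),s["gripper_width"],s["joints"].round(2))
E
python3 -c "
from h import *
go(543,-269,164)"
```

```text
t 0.1 pos [216.4 586.  303. ] tool d cm [-60.25 -68.87  14.02] axes [[-0.938, 0.346, -0.001], [0.346, 0.938, -0.002], [-0.0, -0.002, -1.0]] F [-0.1 -0.2  0.2] 85.5650968853687 [-1.28  0.38  0.02  1.37 -0.01  1.39 -0.05]
```

Emit:
send_rows --increments '[{"tx": -4.5,"ty": -2.1,"tz": 0,"twist": 0,"fingers": -1},{"tx": -4.5,"ty": -2.1,"tz": 0,"twist": 0,"fingers": -1},{"tx": -4.5,"ty": -2.1,"tz": 0,"twist": 0,"fingers": -1},{"tx": -4.5,"ty": -2.1,"tz": 0,"twist": 0,"fingers": -1},{"tx": -4.5,"ty": -2.1,"tz": 0,"twist": 0,"fingers": -1},{"tx": -4.5,"ty": -2.1,"tz": 0,"twist": 0,"fingers": -1},{"tx": -4.5,"ty": -2.1,"tz": 0,"twist": 0,"fingers": -1},{"tx": -4.5,"ty": -2.1,"tz": 0,"twist": 0,"fingers": -1}]'

```text
t: 1.1
eef_pos: [496.8, 302.7, 303.5]
tool_rot: [0.176, 0.984, -0.0, -0.0]
wrist_force: [1.2, 0.6, -0.9]
gripper_width: 85.2
finger_force: 0.0
```

Emit:
send_rows --increments '[{"tx": -2.4,"ty": -5.2,"tz": 0,"twist": 0,"fingers": -1},{"tx": -2.4,"ty": -5.2,"tz": 0,"twist": 0,"fingers": -1},{"tx": -2.4,"ty": -5.2,"tz": 0,"twist": 0,"fingers": -1},{"tx": -2.4,"ty": -5.2,"tz": 0,"twist": 0,"fingers": -1},{"tx": -2.4,"ty": -5.2,"tz": 0,"twist": 0,"fingers": -1},{"tx": -2.4,"ty": -5.2,"tz": 0,"twist": 0,"fingers": -1},{"tx": -2.4,"ty": -5.2,"tz": 0,"twist": 0,"fingers": -1},{"tx": -2.4,"ty": -5.2,"tz": 0,"twist": 0,"fingers": -1},{"tx": -2.4,"ty": -5.2,"tz": 0,"twist": 0,"fingers": -1},{"tx": -2.4,"ty": -5.2,"tz": 0,"twist": 0,"fingers": -1}]'

```text
t: 2.35
eef_pos: [540.9, -268.4, 303.6]
tool_rot: [0.176, 0.984, 0.0, -0.0]
wrist_force: [0.7, 0.7, -0.3]
gripper_width: 85.5
finger_force: 0.0
```

```bash
python3 -c "
from h import *
go(543,-269,164)"
```

```text
t 2.35 pos [ 540.9 -268.4  303.6] tool d cm [-2.200e-01  1.000e-02  1.396e+01] axes [[-0.938, 0.346, -0.0], [0.346, 0.938, 0.0], [0.001, 0.0, -1.0]] F [ 0.7  0.7 -0.3] 85.47190393898714 [-0.03  0.37  0.58  1.45 -0.21  1.38  1.78]
```

Emit:
send_rows --increments '[{"tx": -0.2,"ty": 0,"tz": 4.5,"twist": 0,"fingers": -1},{"tx": 0,"ty": 0,"tz": 4.5,"twist": 0,"fingers": -1},{"tx": 0,"ty": 0,"tz": 3.2,"twist": 0,"fingers": -1},{"tx": 0,"ty": 0,"tz": 1.5,"twist": 0,"fingers": -1},{"tx": 0,"ty": 0,"tz": 0,"twist": 0,"fingers": -1}]'

```text
t: 2.98
eef_pos: [542.6, -267.4, 166.3]
tool_rot: [0.176, 0.984, 0.0, -0.001]
wrist_force: [0.3, -0.2, 0.9]
gripper_width: 85.2
finger_force: 0.0
```

Run:
```python
from h import *
go(543,-269,166)
im,d,P=snap("side"); cv2.imwrite("pics/s1.png",cv2.resize(im[185:265,140:240],(750,600)))
```

```text
t 2.975 pos [ 542.6 -267.4  166.3] tool d cm [-0.09 -0.13  0.03] axes [[-0.938, 0.346, -0.002], [0.346, 0.938, 0.0], [0.002, -0.0, -1.0]] F [ 0.3 -0.2  0.9] 85.15005342710843 [-0.    0.48  0.54  1.63 -0.27  1.11  1.83]
```

View pics/s1.png

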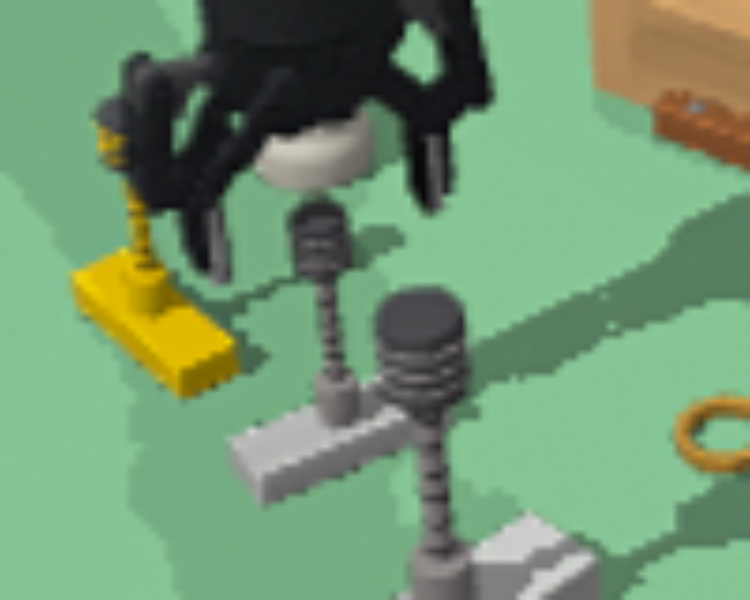

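The knob, at crop (320,235), sits centrally between the open fingers at (215,260) and (430,190). Closing now.

Emit:
send_rows --increments '[{"tx": -0.1,"ty": -0.1,"tz": 0,"twist": 0,"fingers": 1},{"tx": 0,"ty": 0,"tz": 0,"twist": 0,"fingers": 1},{"tx": 0,"ty": 0,"tz": 0,"twist": 0,"fingers": 1},{"tx": 0,"ty": 0,"tz": 0,"twist": 0,"fingers": 1},{"tx": 0,"ty": 0,"tz": 0,"twist": 0,"fingers": 1},{"tx": 0,"ty": 0,"tz": 0,"twist": 0,"fingers": 1}]'

```text
t: 3.78
eef_pos: [543.5, -269.2, 167.0]
tool_rot: [0.176, 0.984, -0.0, 0.0]
wrist_force: [-0.8, -2.0, 0.8]
gripper_width: 22.4
finger_force: 58.6
```

Emit:
send_rows --increments '[{"tx": 0,"ty": 0,"tz": -1,"twist": 0,"fingers": 1},{"tx": 0,"ty": 0,"tz": -3,"twist": 0,"fingers": 1},{"tx": 0,"ty": 0,"tz": -3,"twist": 0,"fingers": 1},{"tx": 0,"ty": 0,"tz": -2.5,"twist": 0,"fingers": 1},{"tx": 0,"ty": 0,"tz": 0,"twist": 0,"fingers": 1}]'

```text
t: 4.4
eef_pos: [544.1, -269.3, 263.9]
tool_rot: [0.176, 0.984, -0.0, 0.002]
wrist_force: [-0.3, 0.4, -4.1]
gripper_width: 22.6
finger_force: 59.8
```

Run:
```python
from h import *
go(504.6,43.4,262)
im,d,P=snap("side"); cv2.imwrite("pics/s2.png",cv2.resize(im[145:265,120:280],(800,600)))
```

```text
t 4.4 pos [ 544.1 -269.3  263.9] tool d cm [14.53 27.96  0.14] axes [[-0.938, 0.346, 0.003], [0.346, 0.938, -0.001], [-0.003, 0.0, -1.0]] F [-0.3  0.4 -4.1] 22.566571183021463 [-0.02  0.4   0.58  1.51 -0.22  1.3   1.8 ]
```

View pics/s2.png

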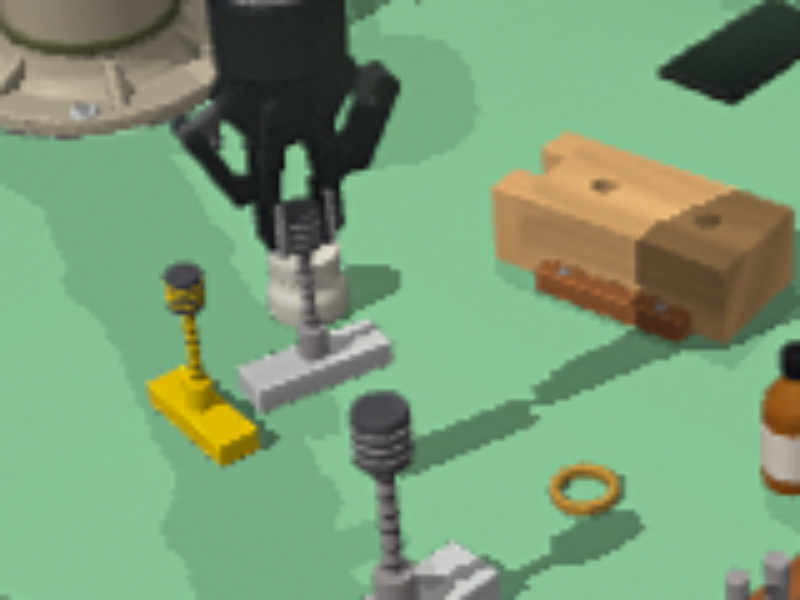

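Emit:
send_rows --increments '[{"tx": 1.3,"ty": 2.5,"tz": 0,"twist": 0,"fingers": 1},{"tx": 2.2,"ty": 4.25,"tz": 0,"twist": 0,"fingers": 1},{"tx": 2.2,"ty": 4.25,"tz": 0,"twist": 0,"fingers": 1},{"tx": 2.2,"ty": 4.25,"tz": 0,"twist": 0,"fingers": 1},{"tx": 2.2,"ty": 4.25,"tz": 0,"twist": 0,"fingers": 1},{"tx": 2.2,"ty": 4.25,"tz": 0,"twist": 0,"fingers": 1},{"tx": 1.6,"ty": 3.0,"tz": 0,"twist": 0,"fingers": 1},{"tx": 0.6,"ty": 1.25,"tz": 0,"twist": 0,"fingers": 1},{"tx": 0,"ty": 0,"tz": 0,"twist": 0,"fingers": 1},{"tx": 0,"ty": 0,"tz": 0,"twist": 0,"fingers": 1}]'

```text
t: 5.7
eef_pos: [504.5, 42.1, 261.5]
tool_rot: [0.177, 0.984, -0.001, -0.0]
wrist_force: [-0.5, -0.0, -3.3]
gripper_width: 22.3
finger_force: 59.9
```

Run:
```python
from h import *
go(504.8,43.4,227)
im,d,P=snap("top");cv2.imwrite("pics/t2.png",cv2.resize(im[150:250,180:300],(720,600)))
m=(P[...,2]>95)&(P[...,2]<120)&(abs(P[...,0]-505)<70)&(abs(P[...,1]-43)<70)
q=P[m];print(len(q),cv2.minAreaRect(q[:,:2].astype(np.float32)),np.median(q[:,2]))
```

```text
t 5.7 pos [504.5  42.1 261.5] tool d cm [0.02 0.14 3.45] axes [[-0.937, 0.349, -0.001], [0.349, 0.937, -0.001], [0.0, -0.001, -1.0]] F [-0.5 -0.  -3.3] 22.342446769340953 [-0.52  0.16  0.42  1.77 -0.07  1.23  1.13]
0 ((0.0, 0.0), (0.0, 0.0), 0.0) nan
  return _methods._mean(a, axis=axis, dtype=dtype,
  ret = ret.dtype.type(ret / rcount)
```

View pics/t2.png

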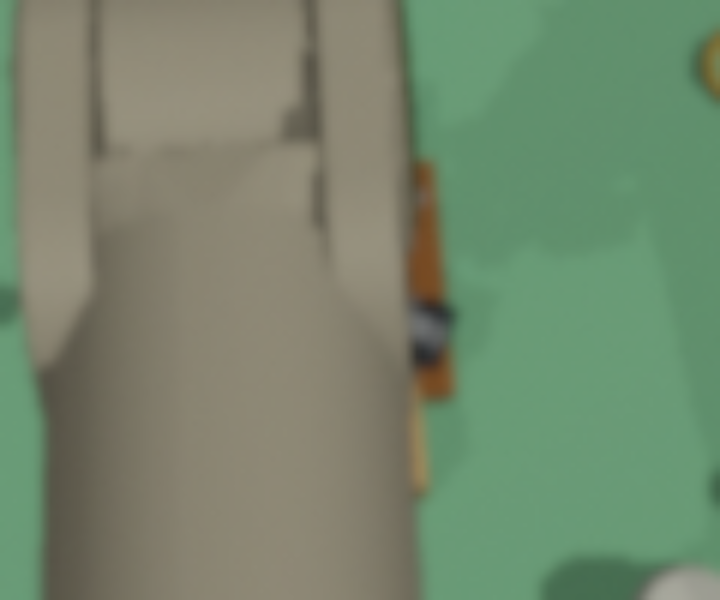

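The arm hides the gauge from the top camera, so I'll rely on measured TCP offsets. Lowering to the block.

Emit:
send_rows --increments '[{"tx": 0,"ty": 0.1,"tz": 1.0,"twist": 0,"fingers": 1},{"tx": 0,"ty": 0,"tz": 1.3,"twist": 0,"fingers": 1},{"tx": 0,"ty": 0,"tz": 0.7,"twist": 0,"fingers": 1},{"tx": 0,"ty": 0,"tz": 0.3,"twist": 0,"fingers": 1},{"tx": 0,"ty": 0,"tz": 0.2,"twist": 0,"fingers": 1},{"tx": 0,"ty": 0,"tz": 0.2,"twist": 0,"fingers": 1},{"tx": 0,"ty": 0,"tz": 0.2,"twist": 0,"fingers": 1},{"tx": 0,"ty": 0,"tz": 0,"twist": 0,"fingers": 1}]'

```text
t: 6.75
eef_pos: [504.8, 44.9, 222.9]
tool_rot: [0.176, 0.984, 0.0, 0.0]
wrist_force: [-0.0, -0.4, -2.2]
gripper_width: 22.3
finger_force: 60.2
```

Run:
```python
from h import *
go(504.8,43.4,227)
im,d,P=snap("side");cv2.imwrite("pics/s3.png",cv2.resize(im[135:225,200:300],(666,600)))
```

```text
t 6.75 pos [504.8  44.9 222.9] tool d cm [-0.05 -0.14 -0.41] axes [[-0.938, 0.346, 0.0], [0.346, 0.938, 0.0], [-0.0, 0.0, -1.0]] F [-0.  -0.4 -2.2] 22.292959674925193 [-0.51  0.19  0.41  1.82 -0.08  1.14  1.14]
```

View pics/s3.png

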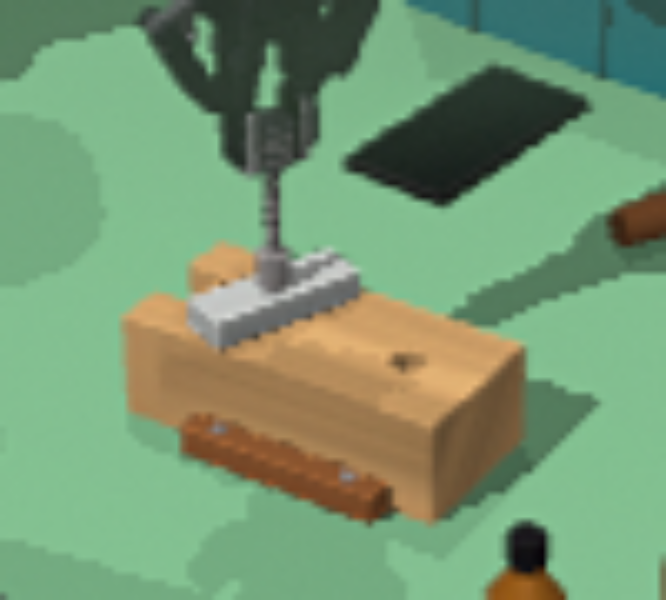

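The gauge sits flat on the block. A dark spot at crop (222,283) needs checking against the expected bore position.

Run:
```python
from h import *
im,d,P=snap("side");m=robot.camera_model("side");K=np.array(m["mtx"]);T=np.linalg.inv(np.array(m["extrinsics"]))
def pj(p):
    c=T@np.r_[p,1];u=K@(c[:3]/c[2]);return ((u[:2]-[200,135])*6.66).round(0)
print("bores",pj([504.8,43.4,60]),pj([588.2,52.3,60]), "notch floor corner",[pj(np.array([546.2,47.9,60])+np.r_[np.array([-.9945,-.1054])*85+np.array([.1054,-.9945])*k,0]) for k in(-15,15)])
a=np.deg2rad(73.57)
# bridge local rect corners at z=78 (top) using original heading: long axis
L=np.array([np.cos(a),np.sin(a)])
for LL in(L,np.array([-L[1],L[0]])): print([pj(np.r_[np.array([504.8,44.9])+LL*i*45,78]) for i in(-1,1)])
v,u=np.mgrid[:384,:512];g=im.astype(int)
sat=g.max(2)-g.min(2)
M=(sat<25)&(g.min(2)>90)&(P[...,2]>70)&(P[...,2]<84)&(abs(P[...,0]-505)<60)&(abs(P[...,1]-44)<60)
q=P[M];print(len(q),q.mean(0),cv2.minAreaRect(q[:,:2].astype(np.float32)))
```

```text
bores [271. 309.] [407. 356.] notch floor corner [array([220., 272.]), array([188., 298.])]
[array([199., 305.]), array([344., 252.])]
[array([321., 317.]), array([226., 242.])]
142 [508.49689703  38.08327599  76.11969208] ((507.66741943359375, 41.746192932128906), (91.28541564941406, 37.2368049621582), 73.03453063964844)
```

Emit:
send_rows --increments '[{"tx": 0,"ty": -0.1,"tz": 0.5,"twist": 0,"fingers": 1},{"tx": 0,"ty": 0,"tz": 0.5,"twist": 0,"fingers": 1},{"tx": 0,"ty": 0,"tz": 0.3,"twist": 0,"fingers": 1},{"tx": 0,"ty": 0,"tz": 0,"twist": 0,"fingers": 1}]'

```text
t: 7.35
eef_pos: [504.4, 44.1, 209.5]
tool_rot: [0.176, 0.984, -0.0, -0.0]
wrist_force: [-0.3, 0.3, -1.7]
gripper_width: 22.5
finger_force: 60.2
```

Emit:
send_rows --increments '[{"tx": 0,"ty": 0,"tz": 0.2,"twist": 0,"fingers": 1},{"tx": 0,"ty": 0,"tz": 0.1,"twist": 0,"fingers": 1},{"tx": 0,"ty": 0,"tz": 0,"twist": 0,"fingers": 1}]'

```text
t: 7.72
eef_pos: [504.4, 44.0, 206.8]
tool_rot: [0.176, 0.984, -0.0, -0.0]
wrist_force: [-0.4, 2.2, -1.2]
gripper_width: 22.4
finger_force: 60.3
```

Emit:
send_rows --increments '[{"tx": 0,"ty": 0,"tz": 0.2,"twist": 0,"fingers": 1},{"tx": 0,"ty": 0,"tz": 0.1,"twist": 0,"fingers": 1},{"tx": 0,"ty": 0,"tz": 0,"twist": 0,"fingers": 1}]'

```text
t: 8.1
eef_pos: [504.4, 44.0, 203.7]
tool_rot: [0.176, 0.984, -0.0, -0.0]
wrist_force: [0.4, 1.6, -1.4]
gripper_width: 22.1
finger_force: 60.3
```

Not at the bottom yet. Continuing in 3 mm steps, several per batch, since each overshoot is tiny.

Emit:
send_rows --increments '[{"tx": 0,"ty": 0,"tz": 0.2,"twist": 0,"fingers": 1},{"tx": 0,"ty": 0,"tz": 0.1,"twist": 0,"fingers": 1},{"tx": 0,"ty": 0,"tz": 0,"twist": 0,"fingers": 1}]'

```text
t: 8.48
eef_pos: [504.4, 43.9, 200.7]
tool_rot: [0.176, 0.984, -0.0, -0.0]
wrist_force: [0.1, 0.9, -1.3]
gripper_width: 22.2
finger_force: 60.3
```

Emit:
send_rows --increments '[{"tx": 0,"ty": 0,"tz": 0.2,"twist": 0,"fingers": 1},{"tx": 0,"ty": 0,"tz": 0.1,"twist": 0,"fingers": 1},{"tx": 0,"ty": 0,"tz": 0,"twist": 0,"fingers": 1}]'

```text
t: 8.85
eef_pos: [504.4, 44.0, 197.7]
tool_rot: [0.176, 0.984, -0.0, -0.0]
wrist_force: [0.4, 1.9, -0.6]
gripper_width: 22.4
finger_force: 60.3
```

Emit:
send_rows --increments '[{"tx": 0,"ty": 0,"tz": 0.2,"twist": 0,"fingers": 1},{"tx": 0,"ty": 0,"tz": 0.1,"twist": 0,"fingers": 1},{"tx": 0,"ty": 0,"tz": 0,"twist": 0,"fingers": 1}]'

```text
t: 9.22
eef_pos: [504.4, 44.0, 194.7]
tool_rot: [0.176, 0.984, -0.0, -0.0]
wrist_force: [0.2, 0.6, -1.9]
gripper_width: 22.1
finger_force: 60.3
```

Emit:
send_rows --increments '[{"tx": 0,"ty": 0,"tz": 0.2,"twist": 0,"fingers": 1},{"tx": 0,"ty": 0,"tz": 0.1,"twist": 0,"fingers": 1},{"tx": 0,"ty": 0,"tz": 0,"twist": 0,"fingers": 1}]'

```text
t: 9.6
eef_pos: [504.4, 44.0, 191.7]
tool_rot: [0.176, 0.984, -0.0, -0.0]
wrist_force: [-1.0, 1.4, -0.8]
gripper_width: 21.7
finger_force: 60.3
```

Emit:
send_rows --increments '[{"tx": 0,"ty": 0,"tz": 0.3,"twist": 0,"fingers": 1},{"tx": 0,"ty": 0,"tz": 0.3,"twist": 0,"fingers": 1},{"tx": 0,"ty": 0,"tz": 0.1,"twist": 0,"fingers": 1},{"tx": 0,"ty": 0,"tz": 0,"twist": 0,"fingers": 1}]'

```text
t: 10.1
eef_pos: [504.4, 44.0, 184.6]
tool_rot: [0.176, 0.984, -0.0, -0.0]
wrist_force: [0.2, 0.9, -1.8]
gripper_width: 22.0
finger_force: 60.3
```

Emit:
send_rows --increments '[{"tx": 0,"ty": 0,"tz": 0.2,"twist": 0,"fingers": 1},{"tx": 0,"ty": 0,"tz": 0,"twist": 0,"fingers": 1}]'

```text
t: 10.35
eef_pos: [504.4, 44.0, 182.7]
tool_rot: [0.176, 0.984, -0.0, -0.0]
wrist_force: [0.3, 0.9, -1.7]
gripper_width: 22.3
finger_force: 60.3
```

Emit:
send_rows --increments '[{"tx": 0,"ty": 0,"tz": 0.15,"twist": 0,"fingers": 1},{"tx": 0,"ty": 0,"tz": 0,"twist": 0,"fingers": 1}]'

```text
t: 10.6
eef_pos: [504.4, 43.9, 181.2]
tool_rot: [0.176, 0.984, -0.0, -0.0]
wrist_force: [-0.8, 1.2, -1.5]
gripper_width: 21.8
finger_force: 60.3
```

Emit:
send_rows --increments '[{"tx": 0,"ty": 0,"tz": 0.1,"twist": 0,"fingers": 1},{"tx": 0,"ty": 0,"tz": 0,"twist": 0,"fingers": 1}]'

```text
t: 10.85
eef_pos: [504.8, 43.8, 181.0]
tool_rot: [0.176, 0.984, 0.0, 0.0]
wrist_force: [-1.3, -0.4, 5.3]
gripper_width: 21.9
finger_force: 60.8
```

Emit:
send_rows --increments '[{"tx": 0,"ty": 0,"tz": 0.05,"twist": 0,"fingers": 1},{"tx": 0,"ty": 0,"tz": 0,"twist": 0,"fingers": 1},{"tx": 0,"ty": 0,"tz": 0,"twist": 0,"fingers": 1},{"tx": 0,"ty": 0,"tz": 0,"twist": 0,"fingers": 1}]'

```text
t: 11.35
eef_pos: [505.0, 43.8, 180.9]
tool_rot: [0.176, 0.984, 0.0, 0.001]
wrist_force: [-2.1, 1.0, 9.6]
gripper_width: 22.0
finger_force: 61.2
```

Emit:
send_rows --increments '[{"tx": 0,"ty": 0,"tz": -1,"twist": 0,"fingers": 1},{"tx": 0,"ty": 0,"tz": -1.5,"twist": 0,"fingers": 1},{"tx": 0,"ty": 0,"tz": -1.5,"twist": 0,"fingers": 1},{"tx": 0,"ty": 0,"tz": -1,"twist": 0,"fingers": 1},{"tx": 0,"ty": 0,"tz": -1,"twist": 0,"fingers": 1},{"tx": 0,"ty": 0,"tz": -0.7,"twist": 0,"fingers": 1},{"tx": 0,"ty": 0,"tz": 0,"twist": 0,"fingers": 1}]'

```text
t: 12.22
eef_pos: [504.6, 44.0, 247.3]
tool_rot: [0.176, 0.984, 0.0, 0.0]
wrist_force: [0.0, -0.6, -3.7]
gripper_width: 21.9
finger_force: 60.4
```

Run:
```python
from h import *
go(588.2,52.3,245)
im,d,P=snap("side");cv2.imwrite("pics/s4.png",cv2.resize(im[135:225,200:300],(666,600)))
```

```text
t 12.225 pos [504.6  44.  247.3] tool d cm [-7.55  3.68  0.23] axes [[-0.938, 0.346, 0.001], [0.346, 0.938, 0.0], [-0.001, 0.0, -1.0]] F [ 0.  -0.6 -3.7] 21.87408653738218 [-0.52  0.17  0.41  1.79 -0.07  1.2   1.13]
```

View pics/s4.png

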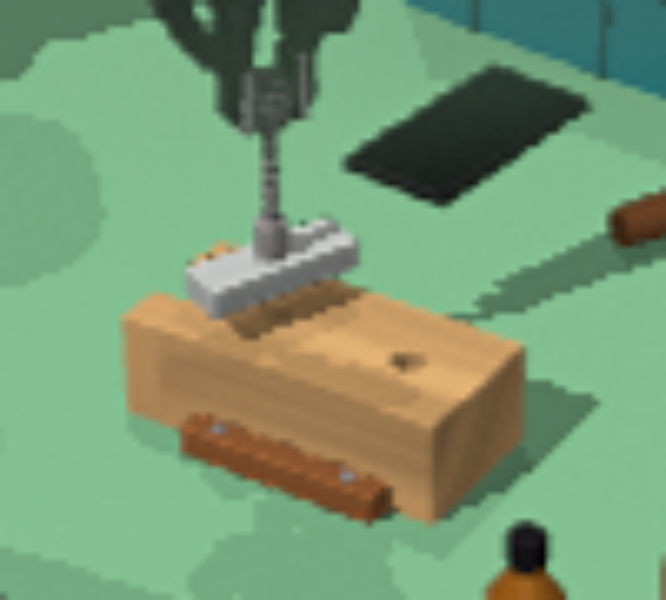

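The whole gauge has lifted clear, with the bridge at about (270,265). The plain bore is visible at (405,360). Moving over to it.

Emit:
send_rows --increments '[{"tx": -1.2,"ty": 0.6,"tz": 0,"twist": 0,"fingers": 1},{"tx": -2.2,"ty": 1.1,"tz": 0,"twist": 0,"fingers": 1},{"tx": -2.2,"ty": 1.1,"tz": 0,"twist": 0,"fingers": 1},{"tx": -1.3,"ty": 0.6,"tz": 0,"twist": 0,"fingers": 1},{"tx": -0.6,"ty": 0.3,"tz": 0,"twist": 0,"fingers": 1},{"tx": 0,"ty": 0,"tz": 0.5,"twist": 0,"fingers": 1},{"tx": 0,"ty": 0,"tz": 0,"twist": 0,"fingers": 1}]'

```text
t: 13.15
eef_pos: [586.9, 52.6, 241.0]
tool_rot: [0.176, 0.984, -0.0, -0.001]
wrist_force: [0.6, -0.4, -2.9]
gripper_width: 22.3
finger_force: 60.3
```

```bash
python3 -c "
from h import *
go(588.2,52.3,227)"
```

```text
t 13.15 pos [586.9  52.6 241. ] tool d cm [-0.13  0.01  1.4 ] axes [[-0.938, 0.346, -0.002], [0.346, 0.938, -0.0], [0.002, -0.001, -1.0]] F [ 0.6 -0.4 -2.9] 22.272269188961772 [-0.47  0.36  0.42  1.58 -0.15  1.24  1.19]
```

Emit:
send_rows --increments '[{"tx": -0.1,"ty": 0,"tz": 0.7,"twist": 0,"fingers": 1},{"tx": 0,"ty": 0,"tz": 0.4,"twist": 0,"fingers": 1},{"tx": 0,"ty": 0,"tz": 0.3,"twist": 0,"fingers": 1},{"tx": 0,"ty": 0,"tz": 0.5,"twist": 0,"fingers": 1},{"tx": 0,"ty": 0,"tz": 0.5,"twist": 0,"fingers": 1},{"tx": 0,"ty": 0,"tz": 0.5,"twist": 0,"fingers": 1},{"tx": 0,"ty": 0,"tz": 0.2,"twist": 0,"fingers": 1},{"tx": 0,"ty": 0,"tz": 0,"twist": 0,"fingers": 1}]'

```text
t: 14.15
eef_pos: [588.4, 52.3, 210.5]
tool_rot: [0.176, 0.984, -0.0, -0.0]
wrist_force: [0.8, -0.8, -1.7]
gripper_width: 22.5
finger_force: 60.8
```

Emit:
send_rows --increments '[{"tx": 0,"ty": 0,"tz": 0.2,"twist": 0,"fingers": 1},{"tx": 0,"ty": 0,"tz": 0.1,"twist": 0,"fingers": 1},{"tx": 0,"ty": 0,"tz": 0,"twist": 0,"fingers": 1}]'

```text
t: 14.52
eef_pos: [588.5, 52.3, 207.8]
tool_rot: [0.176, 0.984, -0.0, -0.0]
wrist_force: [-1.5, -0.9, 0.3]
gripper_width: 22.4
finger_force: 60.8
```

Emit:
send_rows --increments '[{"tx": 0,"ty": 0,"tz": 0.1,"twist": 0,"fingers": 1},{"tx": 0,"ty": 0,"tz": 0.1,"twist": 0,"fingers": 1},{"tx": 0,"ty": 0,"tz": 0,"twist": 0,"fingers": 1}]'

```text
t: 14.9
eef_pos: [588.5, 52.3, 205.7]
tool_rot: [0.176, 0.984, -0.0, -0.0]
wrist_force: [-1.4, -2.4, -0.9]
gripper_width: 22.1
finger_force: 60.8
```

Emit:
send_rows --increments '[{"tx": 0,"ty": 0,"tz": 0.1,"twist": 0,"fingers": 1},{"tx": 0,"ty": 0,"tz": 0.1,"twist": 0,"fingers": 1},{"tx": 0,"ty": 0,"tz": 0.05,"twist": 0,"fingers": 1},{"tx": 0,"ty": 0,"tz": 0,"twist": 0,"fingers": 1}]'

```text
t: 15.4
eef_pos: [588.5, 52.3, 203.3]
tool_rot: [0.176, 0.984, -0.0, -0.0]
wrist_force: [-1.3, -1.6, 0.3]
gripper_width: 22.2
finger_force: 60.8
```

Emit:
send_rows --increments '[{"tx": 0,"ty": 0,"tz": 0.1,"twist": 0,"fingers": 1},{"tx": 0,"ty": 0,"tz": 0.1,"twist": 0,"fingers": 1},{"tx": 0,"ty": 0,"tz": 0.05,"twist": 0,"fingers": 1},{"tx": 0,"ty": 0,"tz": 0,"twist": 0,"fingers": 1}]'

```text
t: 15.9
eef_pos: [588.5, 52.4, 200.8]
tool_rot: [0.176, 0.984, -0.0, -0.0]
wrist_force: [-0.9, -2.4, 0.3]
gripper_width: 22.0
finger_force: 60.8
```

Emit:
send_rows --increments '[{"tx": 0,"ty": 0,"tz": 0.1,"twist": 0,"fingers": 1},{"tx": 0,"ty": 0,"tz": 0.1,"twist": 0,"fingers": 1},{"tx": 0,"ty": 0,"tz": 0.05,"twist": 0,"fingers": 1},{"tx": 0,"ty": 0,"tz": 0,"twist": 0,"fingers": 1}]'

```text
t: 16.4
eef_pos: [588.6, 52.3, 198.5]
tool_rot: [0.176, 0.984, 0.0, 0.0]
wrist_force: [-2.4, -2.0, 1.5]
gripper_width: 22.1
finger_force: 60.9
```

Emit:
send_rows --increments '[{"tx": 0,"ty": 0,"tz": 0.1,"twist": 0,"fingers": 1},{"tx": 0,"ty": 0,"tz": 0,"twist": 0,"fingers": 1},{"tx": 0,"ty": 0,"tz": 0,"twist": 0,"fingers": 1}]'

```text
t: 16.77
eef_pos: [589.0, 52.3, 198.3]
tool_rot: [0.176, 0.984, 0.0, 0.001]
wrist_force: [-3.1, -0.9, 6.9]
gripper_width: 22.2
finger_force: 61.5
```

Emit:
send_rows --increments '[{"tx": 0,"ty": 0,"tz": 0.05,"twist": 0,"fingers": 1},{"tx": 0,"ty": 0,"tz": 0,"twist": 0,"fingers": 1},{"tx": 0,"ty": 0,"tz": 0,"twist": 0,"fingers": 1}]'

```text
t: 17.15
eef_pos: [589.2, 52.2, 198.3]
tool_rot: [0.176, 0.984, 0.0, 0.001]
wrist_force: [-3.5, -2.2, 9.3]
gripper_width: 22.0
finger_force: 61.8
```

Emit:
send_rows --increments '[{"tx": 0,"ty": 0,"tz": -1,"twist": 0,"fingers": 1},{"tx": 0,"ty": 0,"tz": -1.5,"twist": 0,"fingers": 1},{"tx": 0,"ty": 0,"tz": -1,"twist": 0,"fingers": 1},{"tx": 0,"ty": 0,"tz": -1,"twist": 0,"fingers": 1},{"tx": 0,"ty": 0,"tz": -0.4,"twist": 0,"fingers": 1},{"tx": 0,"ty": 0,"tz": 0,"twist": 0,"fingers": 1}]'

```text
t: 17.9
eef_pos: [588.6, 52.4, 246.0]
tool_rot: [0.176, 0.984, 0.0, 0.0]
wrist_force: [0.6, 1.8, -3.7]
gripper_width: 22.3
finger_force: 60.4
```

```bash
python3 -c "
from h import *
go(504.7,43.6,227)"
```

```text
t 17.9 pos [588.6  52.4 246. ] tool d cm [ 7.56 -3.73  1.89] axes [[-0.938, 0.346, 0.0], [0.346, 0.938, 0.0], [-0.0, 0.0, -1.0]] F [ 0.6  1.8 -3.7] 22.31324595757186 [-0.47  0.36  0.42  1.57 -0.15  1.24  1.19]
```

The plain bore bottoms at about 29 mm of rod travel and the notch bore at about 46 mm, so the notch bore is deeper. Returning there.

Emit:
send_rows --increments '[{"tx": 1.2,"ty": -0.6,"tz": 0,"twist": 0,"fingers": 1},{"tx": 2.2,"ty": -1.1,"tz": 0,"twist": 0,"fingers": 1},{"tx": 2.2,"ty": -1.1,"tz": 0,"twist": 0,"fingers": 1},{"tx": 1.3,"ty": -0.6,"tz": 0,"twist": 0,"fingers": 1},{"tx": 0.65,"ty": -0.35,"tz": 0,"twist": 0,"fingers": 1},{"tx": 0,"ty": 0,"tz": 0.5,"twist": 0,"fingers": 1},{"tx": 0,"ty": 0,"tz": 0,"twist": 0,"fingers": 1}]'

```text
t: 18.77
eef_pos: [505.0, 43.4, 240.3]
tool_rot: [0.176, 0.984, -0.0, -0.0]
wrist_force: [-0.5, 0.2, -3.2]
gripper_width: 22.4
finger_force: 60.6
```

```bash
python3 -c "
from h import *
go(504.7,43.8,183)"
```

```text
t 18.775 pos [505.   43.4 240.3] tool d cm [0.04 0.03 5.73] axes [[-0.938, 0.346, -0.001], [0.346, 0.938, -0.0], [0.0, -0.001, -1.0]] F [-0.5  0.2 -3.2] 22.437704161948293 [-0.52  0.18  0.42  1.8  -0.08  1.18  1.14]
```

Emit:
send_rows --increments '[{"tx": 0,"ty": 0,"tz": 0.7,"twist": 0,"fingers": 1},{"tx": 0,"ty": 0,"tz": 0.3,"twist": 0,"fingers": 1},{"tx": 0,"ty": 0,"tz": 0.3,"twist": 0,"fingers": 1},{"tx": 0,"ty": 0,"tz": 0.6,"twist": 0,"fingers": 1},{"tx": 0,"ty": 0,"tz": 0.6,"twist": 0,"fingers": 1},{"tx": 0,"ty": 0,"tz": 0.6,"twist": 0,"fingers": 1},{"tx": 0,"ty": 0,"tz": 0,"twist": 0,"fingers": 1}]'

```text
t: 19.65
eef_pos: [504.6, 43.2, 209.3]
tool_rot: [0.176, 0.984, -0.0, -0.0]
wrist_force: [0.1, -0.3, -1.6]
gripper_width: 22.3
finger_force: 61.0
```

Emit:
send_rows --increments '[{"tx": 0,"ty": 0,"tz": 0.6,"twist": 0,"fingers": 1},{"tx": 0,"ty": 0,"tz": 0.6,"twist": 0,"fingers": 1},{"tx": 0,"ty": 0,"tz": 0.6,"twist": 0,"fingers": 1},{"tx": 0,"ty": 0,"tz": 0.5,"twist": 0,"fingers": 1},{"tx": 0,"ty": 0,"tz": 0.2,"twist": 0,"fingers": 1},{"tx": 0,"ty": 0,"tz": 0,"twist": 0,"fingers": 1}]'

```text
t: 20.4
eef_pos: [504.7, 43.4, 184.6]
tool_rot: [0.176, 0.984, -0.0, -0.0]
wrist_force: [0.2, -0.9, -2.2]
gripper_width: 22.3
finger_force: 61.0
```

Emit:
send_rows --increments '[{"tx": 0,"ty": 0,"tz": 0.2,"twist": 0,"fingers": 1},{"tx": 0,"ty": 0,"tz": 0.15,"twist": 0,"fingers": 1},{"tx": 0,"ty": 0,"tz": 0.1,"twist": 0,"fingers": 1},{"tx": 0,"ty": 0,"tz": 0,"twist": 0,"fingers": 1},{"tx": 0,"ty": 0,"tz": 0,"twist": 0,"fingers": 1}]'

```text
t: 21.02
eef_pos: [505.1, 43.3, 181.0]
tool_rot: [0.176, 0.984, 0.0, 0.0]
wrist_force: [-1.8, -1.9, 5.6]
gripper_width: 22.0
finger_force: 61.6
```

Emit:
send_rows --increments '[{"tx": 0,"ty": 0,"tz": 0,"twist": 0,"fingers": -1},{"tx": 0,"ty": 0,"tz": 0,"twist": 0,"fingers": -1},{"tx": 0,"ty": 0,"tz": 0,"twist": 0,"fingers": -1},{"tx": 0,"ty": 0,"tz": 0,"twist": 0,"fingers": -1},{"tx": 0,"ty": 0,"tz": 0,"twist": 0,"fingers": -1},{"tx": 0,"ty": 0,"tz": -1,"twist": 0,"fingers": -1},{"tx": 0,"ty": 0,"tz": -3,"twist": 0,"fingers": -1},{"tx": 0,"ty": 0,"tz": -4,"twist": 0,"fingers": -1},{"tx": 0,"ty": 0,"tz": -4,"twist": 0,"fingers": -1},{"tx": 0,"ty": 0,"tz": 0,"twist": 0,"fingers": -1}]'

```text
t: 22.28
eef_pos: [506.2, 43.2, 304.4]
tool_rot: [0.176, 0.984, 0.001, 0.003]
wrist_force: [-0.0, -0.1, -0.6]
gripper_width: 85.8
finger_force: 0.0
```

Run:
```python
from h import *
go(505,43,300)
im,d,P=snap("side");cv2.imwrite("pics/s5.png",cv2.resize(im[135:225,200:300],(666,600)))
q=P[(abs(P[...,0]-505)<25)&(abs(P[...,1]-43)<25)&(P[...,2]>95)&(P[...,2]<160)];print(len(q),q.mean(0),q[:,2].max(),np.percentile(q[:,2],90))
```

```text
t 22.275 pos [506.2  43.2 304.4] tool d cm [ 0.11 -0.06  0.44] axes [[-0.938, 0.347, 0.007], [0.347, 0.938, 0.002], [-0.006, 0.004, -1.0]] F [-0.  -0.1 -0.6] 85.76348709243145 [-0.53  0.12  0.43  1.71 -0.05  1.32  1.12]
77 [507.92750341  37.78858795 120.45529002] 138.07087893378934 135.0992277812889
```

View pics/s5.png

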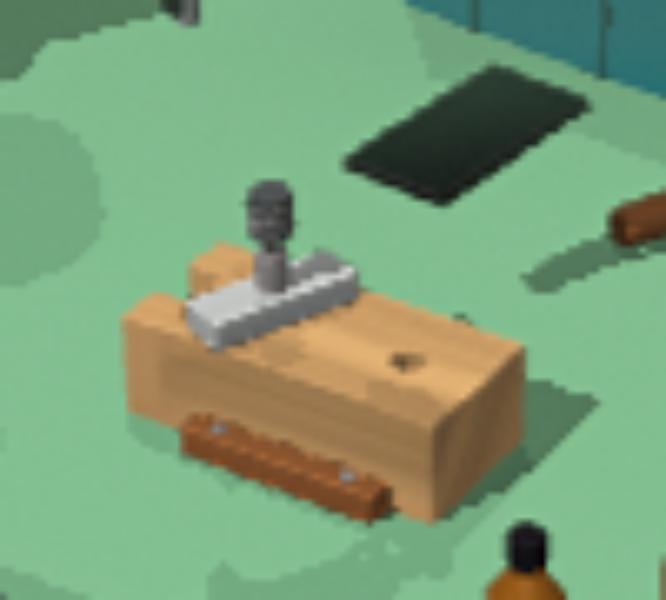

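The gauge stands flat over the notch bore with its knob down at (270,210). The knob top reads about 135 mm, which matches roughly 47 mm of travel.

```bash
python3 -c "
from cell import robot
print(robot.job_done())"
```

```text
the job is handed in; nothing more can be done
None
```

The bore nearer the notched end is the deeper: the rod bottomed at about 46–47 mm of travel there, against about 29 mm in the other bore. I left the gauge standing flat over it with the rod on the bottom, let go, and handed the job in (no verdict came back).

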